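Handheld radios from the charger row to the ready rack

TASK

The four handheld radios in the row of charger cups are charged: move them all to the empty ready rack, one upright in each pocket, fully down on the pocket floor. Keep their order, counting from the robot's left in the charger row and from the lamp end in the rack: the leftmost radio goes in the pocket next to the lamp, the next one in the second pocket, and so on to the rightmost in the pocket farthest from the lamp. Set them down gently: do not drop one or tip one over.

Things in the scene. Friction and masses are not known exactly. Their poses are not given: they have to be found in the camera images.
- radio_tall_mid (a point): Centre of a grey handheld radio (tallest; antenna at its +y end, one knob, green window): box 30 mm thick (x), 50 wide (y), 96 tall (z up); this point is 48 above its underside and below its flat top, from which the antenna sticks up 20, knobs 10. Front faces -x. 110-240 g. Grip across the thickness, 22 below the top. Starts upright in its cup.
- radio_wide_mid (a point): Centre of a grey handheld radio (widest; antenna at its -y end, one large knob, keypad): box 34 mm thick (x), 58 wide (y), 84 tall (z up); this point is 42 above its underside and below its flat top, from which the antenna sticks up 20, knobs 10. Front faces -x. 110-240 g. Grip across the thickness, 22 below the top. Starts upright in its cup.
- radio_slim_mid (a point): Centre of a grey handheld radio (narrowest; antenna in the middle, no knob): box 26 mm thick (x), 44 wide (y), 90 tall (z up); this point is 45 above its underside and below its flat top, from which the antenna sticks up 20, knobs 10. Front faces -x. 110-240 g. Grip across the thickness, 22 below the top. Starts upright in its cup.
- radio_short_mid (a point): Centre of a grey handheld radio (lowest; antenna at its +y end, two small knobs): box 32 mm thick (x), 52 wide (y), 72 tall (z up); this point is 36 above its underside and below its flat top, from which the antenna sticks up 20, knobs 10. Front faces -x. 110-240 g. Grip across the thickness, 22 below the top. Starts upright in its cup.
- cup_tall: Fixed charger cup where the tall radio starts: grey block 48 (x) x 72 (y) x 24 mm tall, origin at the centre of its underside, 10 above the table; pocket 36 x 56, 18 deep, floor 6 above the origin. The 4 cups stand 75 apart in one row, y to the robot's left along it (within 0.12 rad); their order varies.
- cup_wide: Fixed charger cup where the wide radio starts: grey block 48 (x) x 72 (y) x 24 mm tall, origin at the centre of its underside, 10 above the table; pocket 40 x 64, 18 deep, floor 6 above the origin. The 4 cups stand 75 apart in one row, y to the robot's left along it (within 0.12 rad); their order varies.
- cup_slim: Fixed charger cup where the slim radio starts: grey block 48 (x) x 72 (y) x 24 mm tall, origin at the centre of its underside, 10 above the table; pocket 32 x 50, 18 deep, floor 6 above the origin. The 4 cups stand 75 apart in one row, y to the robot's left along it (within 0.12 rad); their order varies.
- cup_short: Fixed charger cup where the short radio starts: grey block 48 (x) x 72 (y) x 24 mm tall, origin at the centre of its underside, 10 above the table; pocket 38 x 58, 18 deep, floor 6 above the origin. The 4 cups stand 75 apart in one row, y to the robot's left along it (within 0.12 rad); their order varies.
- rack: Empty fixed aluminium ready rack, 60 (x) x 400 (y) mm, origin at the centre of its underside on the table, y along it to the robot's left (within 0.12 rad). 4 open pockets centred at x 0, y -112.5, -37.5, 37.5, 112.5, each 48 x 70 inside; floor 6, wall tops 24 above the table. In front of or behind the charger row, 130 or more apart.
- lamp: Small white dome lamp on a round black foot, 36 mm across, 40 tall, fixed on one end pad of the rack, at y +175 or -175 of the rack's frame (the other end has only a flat plate). Origin at the centre of its underside. The pockets' centres lie 62.5, 137.5, 212.5, 287.5 from it.
Mind the look-alikes: they are no part of the job. What is shaped like the part that bears radio_tall_mid but blue is not meant. What is shaped like the part that bears radio_slim_mid but pink is not meant.

How it is judged:
By the outcome, as a careful person would: the job done as asked, in the order asked, and still so for the second after the job is handed in, with the robot touching nothing.
It also fails if it takes over 120 s, if anything falls off the work surface, if the arm or the gripper's body presses on something with over 40 N, if the wrist force passes 120 N, or if a joint passes its speed limit or range.

ROBOT

A 6-joint arm with a two-finger parallel gripper is mounted at the origin on the work surface. World frame = base frame: x ahead of the robot, y to its left, z up, the work surface at z = 0. Lengths are in m, angles in rad, forces in N, time in s.
With the tool pointing down it reaches from about 0.3 to 0.825 m from the base axis. Payload 5.4 kg.
Tool frame: the origin (TCP) lies at the very end of the fingers, on their centre line; the grasp point (between the pads) lies 19 mm behind it; z points along the fingers, y is the line along which they close (so a half turn about z gives the same grasp; the last joint's range is limited). The gripper opens to 92 mm and grips with 3 to 60 N. Pads are 20 mm wide; open, the fingers measure 128 mm over their backs; the gripper's body (75 mm by 189 mm) begins 69 mm behind the grasp point.
Start: joints at [-1.332, 0.158, 1.597, -0, 1.386, -0.21], TCP at [0.249, -0.518, 0.215] pointing down, gripper open.
Joint ranges: [-2.91, 2.91], [-0.94, 2.29], [0.18, 2.7], [-1.29, 4.43], [0.17, 2.64], [-3, 3]. Speed limits (rad/s): [2.57, 2.57, 3.14, 3.14, 3.14, 3.14].

INTERFACE

Orientations are given as a rotation vector (axis times angle).
In Python, from workcell import bot gives the robot as it stands. Calls block until the motion is done:
- bot.goto(position, orientation): joint-space move of the TCP to a pose.
- bot.line_to(position, rot=None, max_speed=0.15): straight line of the TCP; rot=None keeps the orientation; max_speed is the mean speed in m/s.
- bot.set_joints(angles): joint-space move.
- bot.set_gripper(opening, newtons=None): opening from 0.0 (shut) to 1.0 (fully open); newtons is the grip in N (None keeps the last); returns when the fingers have stopped.
- bot.hold(seconds).
- bot.inverse_kinematics(position, orientation): joint angles nearest the present ones, or None.
- bot.read_camera(name): name is "scene" or "top" or "wrist"; returns a dict with "pixels" (480x640x3 uint8, blue, green, red), "fx", "fy", "cx", "cy" (pixels), "R" (3x3) and "t" (3): a world point X has camera coordinates R X + t. Camera axes: x right, y down, z forward; pixel columns grow to the right and rows downward; lengths in m; the calibration is good to about 2 mm. The wrist camera is an equidistant fisheye: a pixel r from the principal point sees the ray r / f radians off the axis. A picture is of the moment at which its call begins. There is no depth.
A pose or a line that the arm cannot do raises bot.MotionError and nothing moves.
- bot.job_done(): hands the job in; it is judged then, once.
Readings, each from a call of its own:
- bot.current_clock(): time.
- bot.current_joints(): joint angles.
- bot.current_joint_vel(): joint speeds.
- bot.current_effort(): joint torques, N m.
- bot.current_ee_pos(): TCP position.
- bot.current_tool_rot(): TCP orientation.
- bot.current_contact_force(): force on the tool from outside, world axes, zero at the start.
- bot.current_ft_torque(): the same for the moment, N m.
- bot.current_opening(): opening from 0.0 (shut) to 1.0 (fully open).
- bot.current_grip_force(): force on a finger pad.
Only numpy, scipy, OpenCV 4.12 (cv2) and the standard library are available. Lean on these libraries where they do the work, as an engineer would, in place of code of your own. Each camera call takes 0.05 s, during which the arm holds its last target. There are 200 camera calls.

## Working session

There is one attempt and no reset: what is moved stays moved. The work goes in short steps, each a Python script; the robot and the scene stay as the last script left them, time stands still between calls to the robot, and variables do not carry over. Pictures are saved under pics/ and viewed, at most 14 in all, crops included, and the job is handed in when it is done.

```bash
mkdir -p pics; ls
python3 - <<'E'
from workcell import bot
import cv2
for n in("scene","top"):
    d=bot.read_camera(n); cv2.imwrite(f"pics/{n}0.png",d["pixels"])
    print(n,d["fx"],d["fy"],d["cx"],d["cy"],d["R"],d["t"])
print(bot.current_tool_rot(),bot.current_clock())
E
```

```text
pics
scene 443.38026461789076 443.38026461789076 318.0300116701107 244.8679635332517 [[ 0.00827696  0.99983902 -0.01591958]
 [ 0.69271515 -0.01721446 -0.72100581]
 [-0.72116379 -0.00505999 -0.69274612]] [-0.01838248 -0.30248782  1.07903154]
top 472.66249247705656 472.66249247705656 318.97665705379455 237.9724981675256 [[ 0.05452702 -0.99849791 -0.00536005]
 [-0.97106329 -0.05177731 -0.23314203]
 [ 0.2325143   0.01791749 -0.97242792]] [-0.032473    0.52107934  0.69642146]
[-3.06120405e+00 -6.98724042e-01  5.25422457e-05] 0.1
```

View pics/scene0.png

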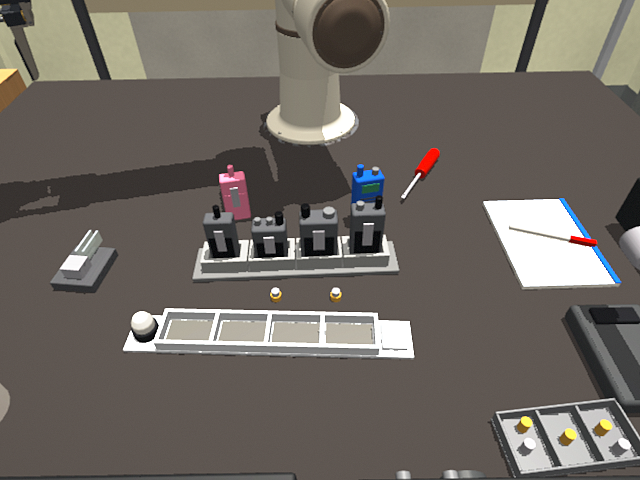

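View pics/top0.png

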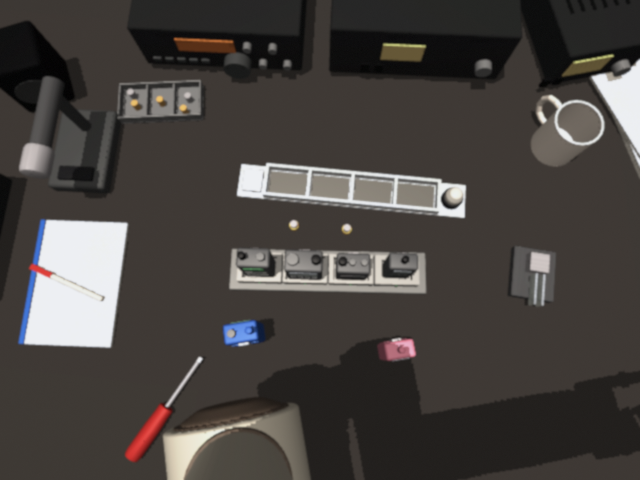

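The grey radios in the scene view are slim (220,238), short (269,240), wide (318,235) and tall (367,230). The look-alikes are pink (234,195) and blue (367,190). From the robot's left the order is tall, wide, short, slim. The lamp (143,322) is at the rack's −y end, so the order reverses: tall→−112.5, wide→−37.5, short→+37.5, slim→+112.5. I'll check this in close crops.

Run:
```python
import cv2
a=cv2.imread("pics/top0.png")[150:300,220:480]; b=cv2.imread("pics/scene0.png")[160:365,120:420]
cv2.imwrite("pics/topc.png",cv2.resize(a,None,fx=3,fy=3,interpolation=cv2.INTER_CUBIC))
cv2.imwrite("pics/scec.png",cv2.resize(b,None,fx=2.6,fy=2.6,interpolation=cv2.INTER_CUBIC))
```

```text
(no output)
```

View pics/topc.png

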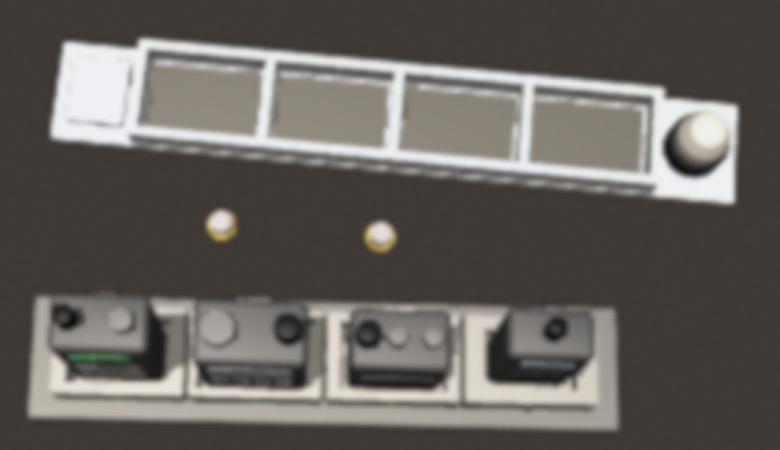

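View pics/scec.png

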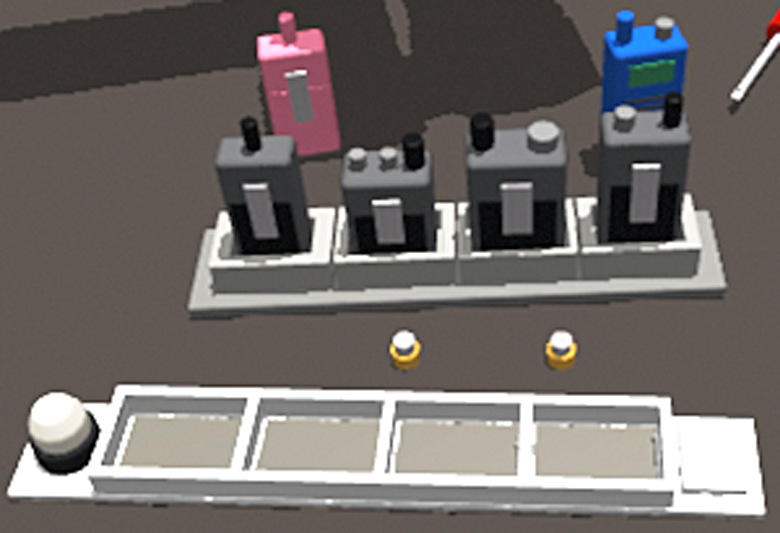

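```bash
cat > h.py <<'E'
from workcell import bot
import numpy as np
from scipy.optimize import least_squares
from scipy.spatial.transform import Rotation as Ro
def proj(d,X):
    c=np.asarray(X)@d["R"].T+d["t"]; return np.c_[d["fx"]*c[:,0]/c[:,2]+d["cx"],d["fy"]*c[:,1]/c[:,2]+d["cy"]]
def w(p,L):
    L=np.atleast_2d(np.array(L,float)); c,s=np.cos(p[2]),np.sin(p[2])
    return np.c_[p[0]+c*L[:,0]-s*L[:,1],p[1]+s*L[:,0]+c*L[:,1],L[:,2]]
def down(yaw): # tool z down, tool y (closing) along the body's x at this yaw
    return yaw
E
cat > fit.py <<'E'
from h import *
T=bot.read_camera("top");S=bot.read_camera("scene")
tp=lambda a:(np.array(a)+.5)/3-.5+[220,150]
sp=lambda a:(np.array(a)+.5)/2.6-.5+[120,160]
def fit(obs,p0):
    f=lambda p:np.concatenate([(proj(d,w(p,L))-x).ravel() for d,L,x in obs])
    r=least_squares(f,p0,loss="soft_l1"); print(r.x.round(4)); 
    for d,L,x in obs: print((proj(d,w(r.x,L))-x).round(1).tolist())
    return r.x
z=.024
rk=fit([(T,[[.024,.1475,z],[.024,-.1475,z],[-.024,-.1475,z],[-.024,.1475,z]],tp([[148,48],[655,97],[650,178],[140,130]])),
 (T,[[.03,0,z],[-.03,0,z]],tp([[402,63],[395,161]])),
 (S,[[-.03,-.1505,z],[-.03,.1505,z]],sp([[115,387],[670,398]])),
 (T,[[.03,.2,.003],[.03,-.2,.003],[-.03,-.2,.003],[-.03,.2,.003]],tp([[65,41],[737,103],[735,204],[50,138]])),
 (S,[[.03,.2,.003],[.03,-.2,.003]],sp([[765,511],[8,495]]))],[.6,0,0])
z=.034
ch=fit([(T,[[-.024,y,z] for y in(.1485,.075,0,-.075,-.1485)],tp([[50,394],[188,397],[325,400],[462,402],[600,403]])),
 (S,[[.024,y,z] for y in(-.1485,-.075,0,.075,.1485)],sp([[212,265],[333,261],[455,256],[578,250],[698,245]]))],[.45,0,0])
print("R",w(rk,[[0,y,0] for y in(-.1125,-.0375,.0375,.1125)]).round(4).tolist())
print("C",w(ch,[[0,y,0] for y in(.1125,.0375,-.0375,-.1125)]).round(4).tolist())
# radio front/back top edges, axis knob free check
for n,h,t,wd,y in(("tall",.112,.03,.05,.1125),("wide",.1,.034,.058,.0375),("short",.088,.032,.052,-.0375),("slim",.106,.026,.044,-.1125)):
    X=w(ch,[[s*t/2,y+q*wd/2,h] for s,q in((1,1),(1,-1),(-1,-1),(-1,1))])
    print(n,"topcrop",((proj(T,X)-[220,150]+.5)*3-.5).round().tolist(),"scrop",((proj(S,X)-[120,160]+.5)*2.6-.5).round().tolist())
np.savez("p.npz",rk=rk,ch=ch)
E
python3 fit.py
```

```text
[ 0.6249 -0.0559 -0.0462]
[[0.2, 0.4], [0.2, -0.3], [0.6, -0.9], [-0.6, -1.1]]
[[-0.1, -0.0], [-0.7, -0.0]]
[[2.5, -0.6], [-1.4, -0.5]]
[[0.6, 1.3], [-0.2, 1.4], [-0.6, 0.2], [0.9, 0.6]]
[[0.3, 2.2], [-0.2, 1.2]]
[ 0.478  -0.0218  0.0352]
[[0.5, 0.5], [-0.4, 0.3], [0.0, 0.2], [0.5, 0.3], [-0.1, 0.8]]
[[-1.4, 0.8], [-0.6, 0.3], [0.5, 0.2], [1.0, 0.5], [1.5, 0.4]]
R [[0.6197, -0.1683, 0.0], [0.6232, -0.0933, 0.0], [0.6266, -0.0184, 0.0], [0.6301, 0.0565, 0.0]]
C [[0.474, 0.0906, 0.0], [0.4767, 0.0157, 0.0], [0.4793, -0.0593, 0.0], [0.482, -0.1343, 0.0]]
tall topcrop [[51.0, 295.0], [152.0, 297.0], [149.0, 357.0], [47.0, 355.0]] scrop [[693.0, 138.0], [605.0, 141.0], [600.0, 108.0], [685.0, 105.0]]
wide topcrop [[196.0, 299.0], [311.0, 301.0], [310.0, 368.0], [194.0, 365.0]] scrop [[567.0, 161.0], [465.0, 166.0], [464.0, 128.0], [563.0, 124.0]]
short topcrop [[350.0, 308.0], [452.0, 310.0], [452.0, 372.0], [349.0, 370.0]] scrop [[431.0, 182.0], [341.0, 185.0], [344.0, 149.0], [432.0, 146.0]]
slim topcrop [[510.0, 310.0], [598.0, 311.0], [600.0, 363.0], [511.0, 361.0]] scrop [[289.0, 160.0], [211.0, 163.0], [217.0, 134.0], [293.0, 131.0]]
```

The crops confirm the order: tall, wide, short, slim from the left, all grey, with pink and blue standing apart behind the row. The geometry fits to about 1–2 px. Next I'll plan and move the tall radio.

```bash
cat >> h.py <<'E'
P=np.load("p.npz")if __import__("os").path.exists("p.npz") else None
H=dict(tall=.096,wide=.084,short=.072,slim=.09); CY=dict(tall=.1125,wide=.0375,short=-.0375,slim=-.1125)
DY=dict(tall=0,wide=0,short=0,slim=.002)
FL=1
def rv(yaw):
    c,s=FL*np.cos(yaw),FL*np.sin(yaw); return Ro.from_matrix(np.array([[-s,c,0],[c,s,0],[0,0,-1.]])).as_rotvec()
def pick(n):
    rot=rv(P["ch"][2]); p=w(P["ch"],[0,CY[n]+DY[n],0])[0]; z=.016+H[n]-.041
    bot.set_gripper(.65,25)
    bot.goto([p[0],p[1],z+.12],rot); bot.line_to([p[0],p[1],z],max_speed=.12)
    f0=bot.current_contact_force(); bot.set_gripper(0,25)
    print(n,"grip",bot.current_opening()*92,bot.current_grip_force(),bot.current_contact_force()-f0)
    bot.line_to([p[0],p[1],z+.15],max_speed=.15); print("lifted",bot.current_opening()*92,bot.current_grip_force(),bot.current_contact_force().round(2))
def place(n):
    rot=rv(P["rk"][2]); p=w(P["rk"],[0,-CY[n],0])[0]; z=.006+H[n]-.041
    bot.goto([p[0],p[1],z+.16],rot); bot.line_to([p[0],p[1],z+.03],max_speed=.15); f0=bot.current_contact_force()
    for dz in(.02,.01,.005,.003,.002,.001,0,-.001,-.002):
        bot.line_to([p[0],p[1],z+dz],max_speed=.03); f=bot.current_contact_force()-f0
        if abs(f[2])>2 or np.linalg.norm(f[:2])>5: break
    print("down",dz,f.round(2),bot.current_ee_pos().round(4))
    return dz
def release(n):
    p=bot.current_ee_pos(); bot.set_gripper(.65); bot.line_to(p+[0,0,.12],max_speed=.12); print("t",bot.current_clock())
E
python3 - <<'E'
import h
from h import *
for fl in(1,-1):
    h.FL=fl
    for n in H:
        for k,s in(("ch",1),("rk",-1)):
            p=w(P[k],[0,s*CY[n],0])[0]
            for dz in (.03,.2):
                q=bot.inverse_kinematics([p[0],p[1],dz],rv(P[k][2])); print(fl,n,k,None if q is None else np.round(q,2))
E
```

```text
1 tall ch [-0.06  0.16  2.   -0.    0.99 -0.1 ]
1 tall ch [-0.06 -0.07  1.87 -0.    1.35 -0.1 ]
1 tall rk [-0.45  0.52  1.53  0.    1.09 -0.41]
1 tall rk [-0.45  0.34  1.41  0.    1.39 -0.41]
1 wide ch [-0.22  0.15  2.01 -0.    0.98 -0.26]
1 wide ch [-0.22 -0.09  1.88 -0.    1.35 -0.26]
1 wide rk [-0.34  0.49  1.57  0.    1.08 -0.29]
1 wide rk [-0.34  0.31  1.45  0.    1.38 -0.29]
1 short ch [-0.37  0.16  2.   -0.    0.99 -0.41]
1 short ch [-0.37 -0.07  1.87 -0.    1.35 -0.41]
1 short rk [-0.22  0.49  1.58  0.    1.08 -0.18]
1 short rk [-0.22  0.3   1.46  0.    1.38 -0.18]
1 slim ch [-0.51  0.2   1.95 -0.    0.99 -0.55]
1 slim ch [-0.51 -0.03  1.82 -0.    1.35 -0.55]
1 slim rk [-0.1   0.5   1.56  0.    1.08 -0.06]
1 slim rk [-0.1   0.32  1.44  0.    1.39 -0.06]
-1 tall ch None
-1 tall ch None
-1 tall rk [-0.45  0.52  1.53  0.    1.09  2.73]
-1 tall rk [-0.45  0.34  1.41  0.    1.39  2.73]
-1 wide ch [-0.22  0.15  2.01 -0.    0.98  2.89]
-1 wide ch [-0.22 -0.09  1.88 -0.    1.35  2.89]
-1 wide rk [-0.34  0.49  1.57  0.    1.08  2.85]
-1 wide rk [-0.34  0.31  1.45  0.    1.38  2.85]
-1 short ch [-0.37  0.16  2.   -0.    0.99  2.73]
-1 short ch [-0.37 -0.07  1.87 -0.    1.35  2.73]
-1 short rk [-0.22  0.49  1.58  0.    1.08  2.97]
-1 short rk [-0.22  0.3   1.46  0.    1.38  2.97]
-1 slim ch [-0.51  0.2   1.95 -0.    0.99  2.59]
-1 slim ch [-0.51 -0.03  1.82 -0.    1.35  2.59]
-1 slim rk None
-1 slim rk None
```

Run:
```python
from h import *
import cv2
pick("tall")
a=bot.read_camera("scene")["pixels"][60:365,100:420]; cv2.imwrite("pics/lift1.png",cv2.resize(a,None,fx=1.9,fy=1.9,interpolation=cv2.INTER_CUBIC))
print(bot.current_clock())
```

```text
tall grip 29.843433848377597 24.942388236522675 [ 0.27351704 -0.82060404  0.87175291]
lifted 29.842748632855173 24.94125008583069 [-0.41  0.09 -3.41]
6.05
```

View pics/lift1.png

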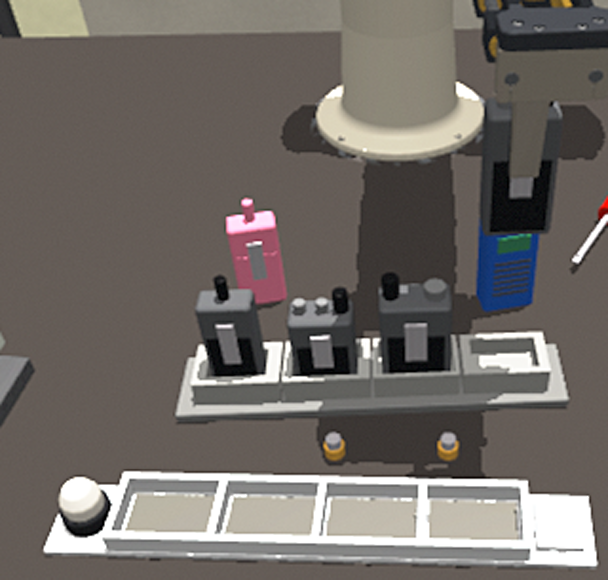

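The tall radio is held at 29.8 mm, upright and roughly centred at (522,165), and its cup at (503,352) is empty. Next I'll lower it into the lamp-end pocket and look before releasing.

Run:
```python
from h import *
import cv2
place("tall")
c=lambda a:cv2.resize(a,(400,480),interpolation=cv2.INTER_CUBIC)
s=bot.read_camera("scene")["pixels"][180:372,110:270]; t=bot.read_camera("top")["pixels"][120:312,330:490]
cv2.imwrite("pics/place1.png",np.hstack([c(s),c(t)])); print(bot.current_clock())
```

```text
down -0.001 [-2.16  1.74  7.61] [ 0.62   -0.1684  0.0612]
10.8417
```

View pics/place1.png

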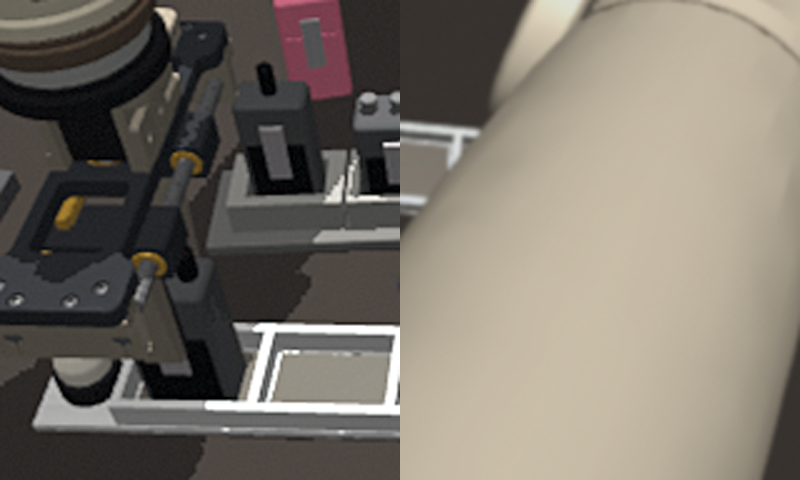

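The tall radio is inside the lamp-end pocket at (195,370), upright, with contact at the expected floor height and the lamp clear. I'll release it, then move the wide one the same way.

Run:
```python
from h import *
import cv2
release("tall")
pick("wide"); dz=place("wide")
if -.002<=dz<=.001: release("wide")
c=lambda a:cv2.resize(a,(400,480),interpolation=cv2.INTER_CUBIC)
s=bot.read_camera("scene")["pixels"][180:372,110:270]
pick("slim")
t=bot.read_camera("top")["pixels"][120:312,330:490]; s2=bot.read_camera("scene")["pixels"][180:372,110:270]
cv2.imwrite("pics/place2.png",np.hstack([c(s2),c(t)])); print(bot.current_clock())
```

```text
t 12.6
wide grip 33.87775039615375 24.988941550254822 [-0.19009349  1.14745932  2.14144386]
lifted 33.905627147165205 24.987991154193878 [-0.79 -0.7  -2.42]
down 0 [-0.36 -1.4   2.84] [ 0.6235 -0.0934  0.0493]
t 22.3
slim grip 26.07715473227215 24.85719233751297 [-0.66009467  0.74704487  0.12095088]
lifted 25.785616214923785 24.855879843235016 [-0.21 -0.08 -2.07]
26.2083
```

View pics/place2.png

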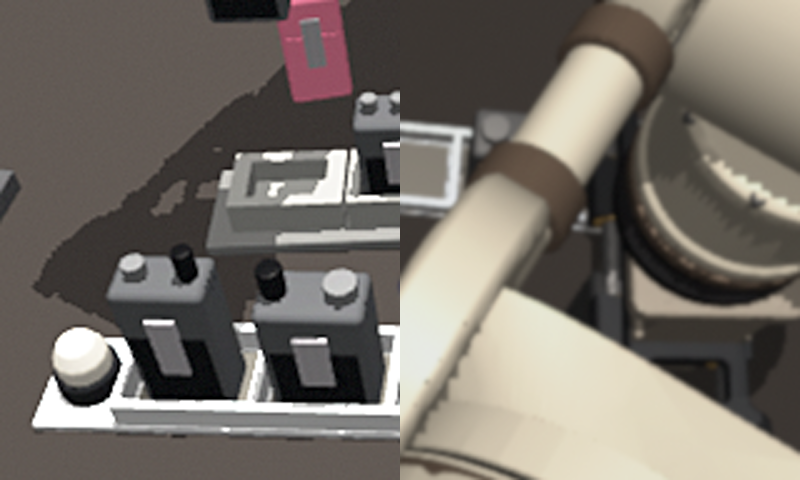

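The tall radio (175,325) and wide radio (318,330) stand in the first two pockets, and the slim one is lifted from its empty cup. Next: place slim, then move short.

Run:
```python
from h import *
import cv2
ok=lambda dz:-.002<=dz<=.001
if ok(place("slim")):
    release("slim"); pick("short")
    if ok(place("short")):
        release("short"); bot.set_joints([-1.332, 0.158, 1.597, 0, 1.386, -0.21])
s=bot.read_camera("scene")["pixels"][230:370,115:425]; t=bot.read_camera("top")["pixels"][140:300,225:480]
c=lambda a,f:cv2.resize(a,(780,int(a.shape[0]*780/a.shape[1])),interpolation=cv2.INTER_CUBIC)
cv2.imwrite("pics/end_s.png",c(s,0)); cv2.imwrite("pics/end_t.png",c(t,0)); print(bot.current_clock())
```

```text
down -0.001 [-3.68  1.16  6.61] [0.6304 0.0565 0.0552]
t 32.5167
short grip 31.760754496095526 24.996236264705658 [-0.59983891 -0.18525654  0.53891988]
lifted 31.889847604699543 24.99549239873886 [ 0.05  1.16 -2.13]
down -0.001 [-2.7  -0.02  6.21] [ 0.627  -0.0185  0.0373]
t 42.2833
44.6333
```

View pics/end_s.png

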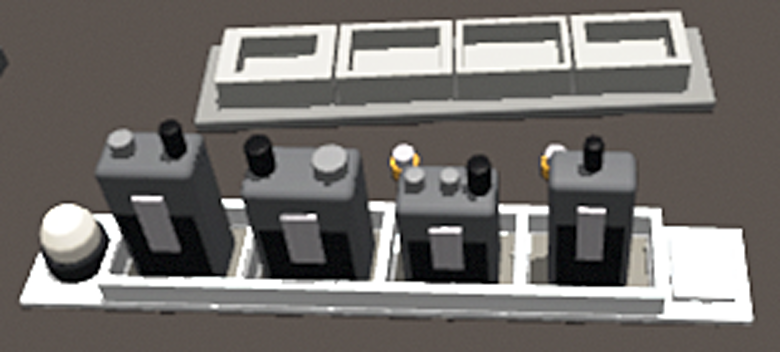

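View pics/end_t.png

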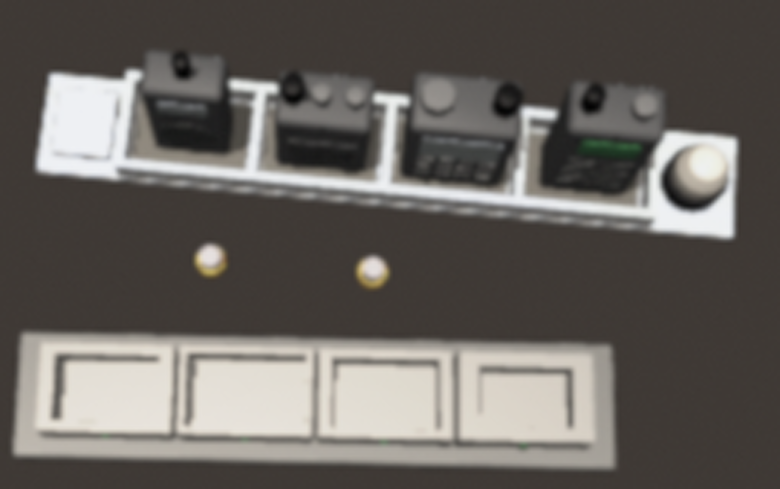

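All four radios stand in order from the lamp: tall, wide, short, slim (tops at crop x 150, 305, 447 and 592), and the cups are empty. I'll check uprightness numerically against predicted box corners.

Run:
```python
from h import *
S=bot.read_camera("scene");T=bot.read_camera("top")
D=dict(tall=(.03,.05),wide=(.034,.058),short=(.032,.052),slim=(.026,.044))
for n,(t,wd) in D.items():
    X=w(P["rk"],[[s*t/2,-CY[n]+q*wd/2,.006+H[n]] for s,q in((1,-1),(1,1),(-1,-1),(-1,1))]+[[t/2,-CY[n]+q*wd/2,.03] for q in(-1,1)])
    print(n,((proj(S,X)-[115,230])*780/310).round().tolist(),((proj(T,X[:4])-[225,140])*780/255).round().tolist())
```

```text
tall [[90.0, 171.0], [189.0, 173.0], [108.0, 126.0], [204.0, 127.0], [127.0, 256.0], [218.0, 258.0]] [[668.0, 89.0], [571.0, 80.0], [666.0, 144.0], [567.0, 135.0]]
wide [[235.0, 192.0], [351.0, 195.0], [249.0, 140.0], [360.0, 143.0], [256.0, 262.0], [364.0, 265.0]] [[526.0, 82.0], [416.0, 72.0], [522.0, 143.0], [410.0, 133.0]]
short [[393.0, 209.0], [496.0, 211.0], [400.0, 160.0], [499.0, 162.0], [401.0, 264.0], [498.0, 266.0]] [[376.0, 79.0], [279.0, 70.0], [371.0, 135.0], [273.0, 126.0]]
slim [[550.0, 185.0], [640.0, 186.0], [551.0, 144.0], [637.0, 146.0], [549.0, 263.0], [632.0, 264.0]] [[226.0, 57.0], [142.0, 49.0], [221.0, 103.0], [136.0, 96.0]]
```

```bash
python3 -c "
from workcell import bot
print(bot.job_done())"
```

```text
the job is handed in; nothing more can be done
None
```

All four radios (tall, wide, short, slim from the lamp end) stand upright on the pocket floors of the ready rack, and the job was handed in at about 45 s of the 120 s; no verdict came back.

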